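Gauge a clay disc with the sizing tweezers

TASK

Check the small, tall pinkish clay disc for size: pick up the sprung sizing tweezers by their blue finger cheeks and squeeze them until the pointer on the moving arm stands over the red mark on the scale bar. Hold them level with the gap between the tips centred above that disc, the tips about 2 cm above its top and not touching it, and keep the gap steadily on the mark for two seconds; finish while still holding the tweezers there, with no disc nor the grey bowl disturbed.

Things in the scene. Friction and masses are not known exactly. Their poses are not given: they have to be found in the camera images.
- tweezers: sprung steel sizing tweezers lying flat, 205 mm long, 150 g, balanced near the blue cheeks. Origin: underside, midway between the cheeks; x to the black tips (ends at x = +100 mm), y to the moving left arm, z up. Spring pivot (24 mm across, 26 high) at x = -95. Arms 3 mm thick and tip sleeves 6 mm thick, both z = 7 to 19 mm. Scale bar (12 x 64 x 4 mm) crosses under both arms at x = +60
- grip (a point): between the two blue finger cheeks, 26 mm above the tweezers' underside at their x = y = 0; axes as the tweezers; a good height to grip. Each cheek is 28 mm long (x), z = 4 to 38 mm, and is squeezed along y. Outer faces: right one fixed at y = -20 mm; left one at y = +29 mm when open, +20 mm (parallel) at the middle setting
- gap_middle (a point): fixed to the tweezers, axes as theirs: middle of the gap between the tip sleeves at the middle setting, 95 mm ahead of the tweezers' origin, 13 mm above their underside (6 mm above the tips' lower edge); the true middle of a marked gap is within 4 mm of it
- left_arm (a joint): angle of the moving left arm about the spring pivot, rad: 0 = sprung open, grows as squeezed, stop at 0.17, middle setting 0.097. Width over the cheeks is about 49 mm - 95 mm x value; the pointer moves 155 mm per rad towards the right arm. The spring pushes on a cheek with about 5 N when open, 8 N at the middle setting, and reopens the arm if let go
- pointer (a point): pointer of the moving left arm: a black pin under the arm, with a yellow dot on top of the arm, where the arm crosses the scale bar, 60 mm ahead of the tweezers' origin; when open it is 31 mm to the left (+y) of the tweezers' x axis
- red_mark (a point): centre of the red mark, a stiff red rider 5 mm wide (along y) and 30 mm long on the scale bar, under the moving arm; it stands 11 to 21 mm to the left (+y) of the tweezers' x axis, different each time, and is stationary on the bar. Axes as the tweezers: the gap is right when the pointer is at the same y as the mark
- tall_disc: the clay disc to be checked: small, tall and pinkish, 28 mm diameter, 18 mm high, on the open bench to the left of the tweezers in a loose row with the two flatter discs; origin at the centre of its underside, z up
- olive_disc: another clay disc, olive-brown, 40 mm diameter, 11 mm high; origin at the centre of its underside; leave it alone
- red_disc: another clay disc, reddish, 34 mm diameter, 10 mm high; origin at the centre of its underside; leave it alone
- bowl: grey clay bowl, 84 mm diameter, 38 mm high; origin at the centre of its underside; leave it alone
- stay_pole_axis (a point): a fixed dark green upright pole, 31 mm thick, running from the floor to far overhead just in front of the bench edge, right of the work; this point is on its axis at bench height. Keep the whole arm clear of it
Things that resemble listed ones, but are neither listed nor needed, are in the scene too. What is shaped like the tall_disc but black is not meant.

How it is judged:
By the outcome, as a careful person would: the job done as asked, in the order asked, and still so for the second after the job is handed in, while the arm keeps its last pose, push and grip.
It also fails if it takes over 45 s, if anything falls off the work surface, if the arm or the gripper's body presses on something with over 40 N, if the wrist force passes 120 N, or if a joint passes its speed limit or range.

ROBOT

A 6-joint arm with a two-finger parallel gripper is mounted at the origin on a cart in front of the work surface, level with it; the furniture and walls round the work are solid. World frame = base frame: x ahead of the robot, y to its left, z up, the work surface at z = 0. Lengths are in m, angles in rad, forces in N, time in s.
With the tool pointing down it reaches from about 0.25 to 0.8 m from the base axis. Payload 3.9 kg.
Tool frame: the origin (TCP) lies midway between the tips of the shut fingers; the grasp point (between the pads) lies 19 mm behind it (env.grasp_offset is the distance from the TCP to the grasp point, in m); z points along the fingers, y is the line along which they close (so a half turn about z gives the same grasp; the last joint's range is limited). The gripper opens to 85 mm and grips with 20 to 120 N. Pads are 22 mm wide; open, the fingers measure 114 mm over their backs; the gripper's body (76 mm by 85 mm) begins 54 mm behind the grasp point. The pads swing forward as they close: fully open they stand 13 mm farther back than shut.
Start: joints at [-1.264, 0.26, -0.138, 1.173, 0, 1.571], TCP at [0.159, -0.5, 0.231] pointing down, gripper open.
Joint ranges: [-2.78, 2.78], [-0.83, 1.72], [-1.28, 1.37], [-1.9, 2.12], [-1.57, 1.48], [-3.14, 3.14]. Speed limits (rad/s): [2.57, 2.57, 3.14, 3.14, 3.14, 3.14].

INTERFACE

Orientations are given as [roll, pitch, yaw] about the fixed x, y, z axes, in that order (R = Rz(yaw) Ry(pitch) Rx(roll)).
In Python, from station import status, optics, env gives the robot as it stands.
- The arm moves only by the tool play_rows, never from a script. Its arguments are lists of equal length, an entry for each row: "jaw": the closure, from 0 (fully open) to 1 (shut); "delta_pos": the shift along the tool's x, y, z in cm, a list of three; "rot": the turn, a rotation vector about the tool's x, y, z in rad, a list of three. A call has 1 to 8 rows; each row shifts and turns the commanded pose from where the row before left it, along the tool's axes as they then stand; what a row does not reach is not made up. A row lasts 1/10 s, in which the tool goes at most 50 mm and 8.59 degrees, less where a joint would pass 70% of its speed; a pose out of reach is approached as far as the arm can. A call is refused whole if a number of a shift passes 5 or a number of a turn 0.15, either way. A call with a gripper value outside its range is refused whole. The fingers move at their own pace and stop on an object; the grip force is fixed at half the most. Time passes only in rows, so rows that do not move let the fingers close. It gives the time, the measured TCP pose, the force, the opening and the grip force at its end, in the units of the state.
- status.read_state(): the state, without advancing time (a new reading comes with each control period).
- optics.get_image(name): name is "scene" or "side" or "wrist"; returns the picture (384x512x3 uint8, red, green, blue); there is no depth.
- optics.camera_params(name): a dict with "mtx" (3x3 intrinsics, pixels), "world_to_cam" (4x4, takes a point from world to camera coordinates); the wrist camera has in their place "hand_eye" (4x4, takes a point from camera to tool coordinates, whose origin is the TCP and whose axes are the flange's). Camera axes: x right, y down, z forward; pixel columns grow to the right and rows downward; lengths in m; the calibration is good to about 2 mm. A picture is of the moment at which its call begins: read the wrist's pose just before it. camera_params takes no time and is no camera call.
- env.hand_in(): hands the job in; it is judged then, once.
The state is a dict: "clock": time; "qpos": joint angles; "dq": joint speeds; "joint_efforts": joint torques, N m; "tcp_pos": TCP position; "tcp_rot": TCP orientation; "force": force on the tool from outside, world axes, zero at the start; "torque": the same for the moment, N m; "opening": finger opening in m; "finger_force": force on a finger pad.
Only numpy, scipy, OpenCV 4.12 (cv2) and the standard library are available. Lean on these libraries where they do the work, as an engineer would, in place of code of your own. Each camera call takes 0.05 s, during which the arm holds its last target. There are 200 camera calls.

## Working session

There is one attempt and no reset: what is moved stays moved. The work goes in short steps, Python scripts to look and compute and a tool call to move; the robot and the scene stay as the last step left them, time stands still between calls to the robot, and variables do not carry over. Pictures are saved under pics/ and viewed, at most 13 in all, crops included, and the job is handed in when it is done.

Besides the shell and the picture viewer there is one more tool, called after "Request:" in YAML: its name, and indented under it one key for each argument. play_rows: Moves the arm, as the interface text tells. Its arguments: {"type":"object","properties":{"jaw":{"type":"array","items":{"type":"number"}},"delta_pos":{"type":"array","items":{"type":"array","items":{"type":"number"}}},"rot":{"type":"array","items":{"type":"array","items":{"type":"number"}}}},"required":["jaw","delta_pos","rot"]}

```bash
mkdir -p pics; ls; python3 - <<'E'
from station import status, optics, env
import cv2, numpy as np
print(status.read_state(), env.grasp_offset)
ims=[optics.get_image(n) for n in ("scene","side","wrist")]
for n,i in zip(("scene","side","wrist"),ims):
    cv2.imwrite(f"pics/{n}0.png",i[:,:,::-1]); 
    p=optics.camera_params(n); print(n,{k:np.round(v,4).tolist() for k,v in p.items()})
E
```

```text
pics
{'clock': 0.0, 'qpos': array([-1.26402502e+00,  2.60659753e-01, -1.39431962e-01,  1.17265160e+00,
        1.38075063e-07,  1.57076714e+00]), 'dq': array([ 1.47624015e-04, -1.66529337e-03, -5.29989951e-04,  8.83394077e-04,
        1.54635313e-05,  1.36508186e-03]), 'joint_efforts': array([-2.04043266e-03, -4.05677032e+01,  2.53924048e+01,  1.87006721e-02,
       -5.23405761e-04, -9.92965880e-06]), 'tcp_pos': array([ 0.15833147, -0.49982901,  0.2304538 ]), 'tcp_rot': array([-3.13964566e+00, -1.94892197e-07,  3.06800487e-01]), 'force': array([ 0.22228976, -0.07322553,  0.39763408]), 'torque': array([ 0.0542576 , -0.00236789, -0.01070944]), 'finger_force': 0.0, 'opening': 0.08517924605822749} 0.0187
scene {'mtx': [[406.2139, 0.0, 254.5291], [0.0, 406.2139, 189.7655], [0.0, 0.0, 1.0]], 'world_to_cam': [[0.547, -0.8371, -0.0098, -0.2657], [-0.4111, -0.2584, -0.8742, 0.2553], [0.7292, 0.4822, -0.4854, 0.9578], [0.0, 0.0, 0.0, 1.0]]}
side {'mtx': [[496.9846, 0.0, 258.5741], [0.0, 496.9846, 193.5065], [0.0, 0.0, 1.0]], 'world_to_cam': [[-0.8414, -0.5401, -0.0162, 0.4051], [-0.4085, 0.6554, -0.6353, 0.2398], [0.3538, -0.5279, -0.7721, 1.0685], [0.0, 0.0, 0.0, 1.0]]}
wrist {'mtx': [[296.7198, 0.0, 254.4867], [0.0, 296.7198, 193.0389], [0.0, 0.0, 1.0]], 'hand_eye': [[-0.0003, -0.9634, -0.2682, 0.0686], [1.0, -0.0001, -0.0006, 0.0009], [0.0006, -0.2682, 0.9634, -0.1416], [0.0, 0.0, 0.0, 1.0]]}
```

View pics/scene0.png

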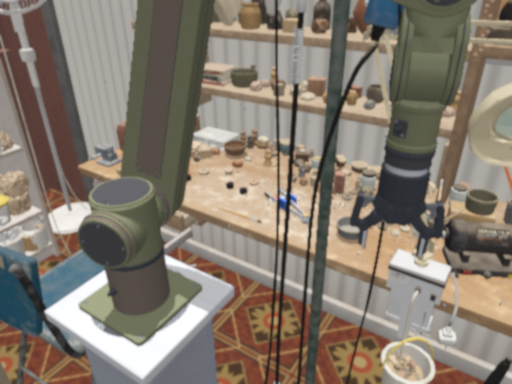

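View pics/side0.png

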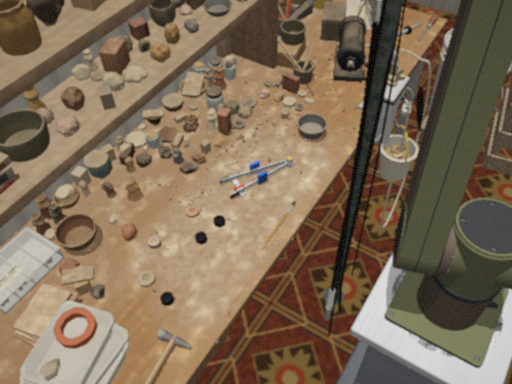

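```bash
cat > h.py <<'E'
import numpy as np, cv2
from station import status, optics, env
from scipy.spatial.transform import Rotation as R
def cam(name, st=None):
    p=optics.camera_params(name); K=p["mtx"]
    if name=="wrist":
        T=np.eye(4); T[:3,:3]=R.from_euler("xyz",st["tcp_rot"]).as_matrix(); T[:3,3]=st["tcp_pos"]
        C=T@p["hand_eye"]
    else: C=np.linalg.inv(p["world_to_cam"])
    return K,C
def ray(kc,uv):
    K,C=kc; d=C[:3,:3]@np.linalg.solve(K,[uv[0],uv[1],1]); return C[:3,3],d/np.linalg.norm(d)
def onplane(kc,uv,z):
    o,d=ray(kc,uv); return o+d*(z-o[2])/d[2]
def proj(kc,p):
    K,C=kc; q=np.linalg.inv(C)@np.append(p,1); q=K@q[:3]; return q[:2]/q[2]
def tri(rs):
    A=sum(np.eye(3)-np.outer(d,d) for o,d in rs); b=sum((np.eye(3)-np.outer(d,d))@o for o,d in rs)
    return np.linalg.solve(A,b)
E
python3 - <<'E'
from h import *
kc=cam("side"); ks=cam("scene")
for uv in [(193,212),(154,241),(147,278),(129,231),(201,238),(219,221),(166,298),(235,193),(293,160),(253,165),(262,178),(222,180),(312,126)]:
    p=onplane(kc,uv,0.01); print(uv,p.round(3),proj(ks,p).round(0))
i=cv2.imread("pics/side0.png")[120:310,100:330]
cv2.imwrite("pics/c1.png",cv2.resize(i,None,fx=3.1,fy=3.1,interpolation=cv2.INTER_CUBIC))
E
```

```text
(193, 212) [0.613 0.095 0.01 ] [252. 181.]
(154, 241) [0.638 0.213 0.01 ] [229. 171.]
(147, 278) [0.587 0.298 0.01 ] [203. 171.]
(129, 231) [0.708 0.223 0.01 ] [238. 163.]
(201, 238) [0.549 0.147 0.01 ] [229. 185.]
(219, 221) [0.542 0.084 0.01 ] [243. 190.]
(166, 298) [0.519 0.313 0.01 ] [188. 177.]
(235, 193) [ 0.559 -0.01   0.01 ] [269. 196.]
(293, 160) [ 0.492 -0.187  0.01 ] [308. 221.]
(253, 165) [ 0.573 -0.115  0.01 ] [299. 202.]
(262, 178) [ 0.528 -0.089  0.01 ] [285. 206.]
(222, 180) [ 0.612 -0.028  0.01 ] [282. 190.]
(312, 126) [ 0.512 -0.33   0.01 ] [356. 232.]
```

View pics/c1.png

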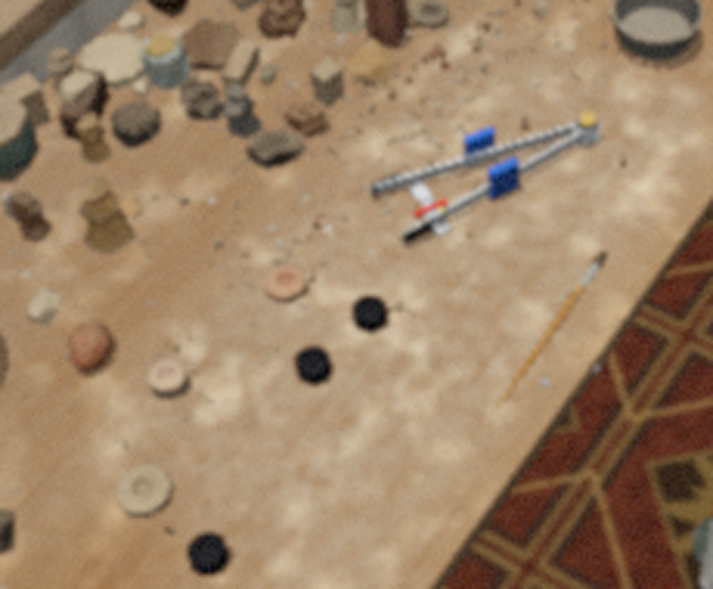

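```bash
python3 - <<'E'
from h import *
kc=cam("side"); ks=cam("scene")
print("cams",kc[1][:3,3].round(3),ks[1][:3,3].round(3))
def vline(k,a,b):
    o,d=ray(k,a);_,e=ray(k,b); n=np.cross(d,e); return n,o
for uv in [(330,184),(245,310)]: print("edge",onplane(kc,uv,0).round(3))
for uv in [(235,220),(355,268)]: print("edge scene",onplane(ks,uv,0).round(3))
g=cv2.imread("pics/scene0.png").astype(int)
for r in (60,240,300,370): print(r,[(c,*g[r,c]) for c in range(268,348,2)] if r in(300,) else '')
s=cv2.imread("pics/side0.png").astype(int)
print([(c,*s[250,c]) for c in range(326,372,3)])
a=cv2.resize(cv2.imread("pics/scene0.png")[100:330,225:395],None,fx=2.3,fy=2.3,interpolation=cv2.INTER_CUBIC)
b=cv2.resize(cv2.imread("pics/side0.png")[0:330,310:450],None,fx=1.6,fy=1.6,interpolation=cv2.INTER_CUBIC)
H=529;a=np.vstack([a,np.zeros((max(0,H-len(a)),a.shape[1],3),np.uint8)])[:528];b=b[:528]
cv2.imwrite("pics/c2.png",np.hstack([a,b]))
print(a.shape,b.shape)
E
```

```text
cams [0.061 0.626 0.984] [-0.448 -0.618  0.686]
edge [ 0.371 -0.172  0.   ]
edge [0.361 0.241 0.   ]
edge scene [0.39  0.009 0.   ]
edge scene [ 0.372 -0.383  0.   ]
60 
240 
300 [(268, np.int64(45), np.int64(58), np.int64(110)), (270, np.int64(46), np.int64(60), np.int64(112)), (272, np.int64(35), np.int64(43), np.int64(73)), (274, np.int64(30), np.int64(35), np.int64(52)), (276, np.int64(46), np.int64(65), np.int64(109)), (278, np.int64(44), np.int64(61), np.int64(105)), (280, np.int64(27), np.int64(29), np.int64(39)), (282, np.int64(34), np.int64(45), np.int64(65)), (284, np.int64(54), np.int64(79), np.int64(117)), (286, np.int64(60), np.int64(85), np.int64(126)), (288, np.int64(63), np.int64(92), np.int64(132)), (290, np.int64(66), np.int64(95), np.int64(138)), (292, np.int64(53), np.int64(73), np.int64(127)), (294, np.int64(54), np.int64(71), np.int64(125)), (296, np.int64(61), np.int64(78), np.int64(126)), (298, np.int64(81), np.int64(93), np.int64(126)), (300, np.int64(100), np.int64(106), np.int64(122)), (302, np.int64(87), np.int64(90), np.int64(98)), (304, np.int64(36), np.
[... 1222 characters left out ...]
2), np.int64(73), np.int64(113)), (335, np.int64(42), np.int64(67), np.int64(107)), (338, np.int64(6), np.int64(9), np.int64(19)), (341, np.int64(16), np.int64(19), np.int64(8)), (344, np.int64(37), np.int64(43), np.int64(43)), (347, np.int64(21), np.int64(24), np.int64(23)), (350, np.int64(27), np.int64(46), np.int64(92)), (353, np.int64(25), np.int64(37), np.int64(78)), (356, np.int64(24), np.int64(37), np.int64(53)), (359, np.int64(38), np.int64(69), np.int64(92)), (362, np.int64(52), np.int64(85), np.int64(115)), (365, np.int64(41), np.int64(64), np.int64(104)), (368, np.int64(43), np.int64(67), np.int64(105)), (371, np.int64(53), np.int64(86), np.int64(114))]
(528, 391, 3) (528, 224, 3)
```

View pics/c2.png

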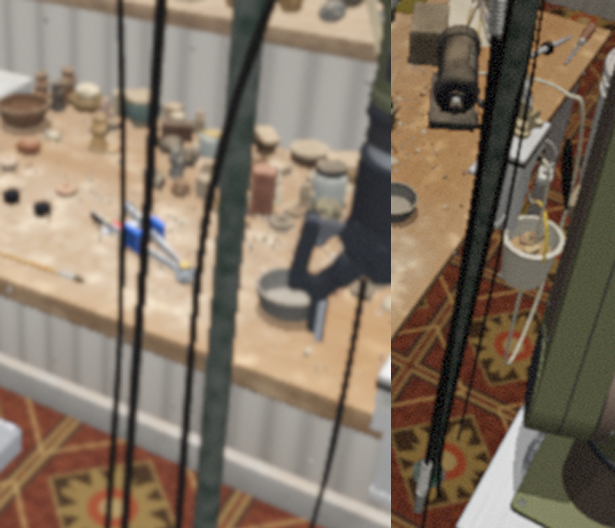

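```bash
python3 - <<'E'
from h import *
kc=cam("side"); ks=cam("scene")
s=cv2.imread("pics/side0.png").astype(int); g=cv2.imread("pics/scene0.png").astype(int)
for r in (40,70,120): print(r,[(c,int(s[r,c].sum()//3),int(s[r,c,1]-s[r,c,2])) for c in range(360,408,2)])
for r in (20,60,200): print(r,[(c,int(g[r,c].sum()//3),int(g[r,c,1]-g[r,c,2])) for c in range(310,352,2)])
def hz(k,uv):
    o,d=ray(k,uv); return o[:2],d[:2]
for a,b in [((316.5,300),(345,250)),((316.5,300),(343,250)),((316.5,300),(347,250)),((331.5,122),(345,250)),((331.5,122),(388,40))]:
    o,d=hz(ks,a);p,e=hz(kc,b); t=np.linalg.solve(np.c_[d,-e],p-o); P=o+d*t[0]
    print(a,b,P.round(3))
for P in [(0.33,-0.18),(0.33,-0.2),(0.33,-0.22)]:
  for z in (0.3,0,-0.3): print(P,z,proj(ks,[*P,z]).round(0),proj(kc,[*P,z]).round(0))
E
```

```text
40 [(360, 90, -14), (362, 68, -5), (364, 69, -23), (366, 123, -40), (368, 124, -39), (370, 78, -26), (372, 26, 0), (374, 10, 3), (376, 22, 3), (378, 24, 4), (380, 36, -2), (382, 40, 5), (384, 38, 4), (386, 41, 4), (388, 33, 7), (390, 39, 5), (392, 45, 4), (394, 35, 5), (396, 83, -31), (398, 69, -29), (400, 70, -23), (402, 129, -39), (404, 129, -39), (406, 124, -39)]
70 [(360, 82, -11), (362, 78, -14), (364, 96, -33), (366, 102, -38), (368, 27, -21), (370, 7, -1), (372, 13, -8), (374, 41, 8), (376, 36, 8), (378, 34, 9), (380, 40, 3), (382, 52, 4), (384, 37, 3), (386, 21, -1), (388, 18, 4), (390, 62, -7), (392, 67, -5), (394, 36, -1), (396, 93, -12), (398, 126, -14), (400, 120, -20), (402, 93, -18), (404, 125, -32), (406, 130, -35)]
120 [(360, 86, -25), (362, 13, -2), (364, 25, -5), (366, 31, 5), (368, 49, 4), (370, 51, 1), (372, 45, 2), (374, 41, 5), (376, 25, 0), (378, 49, 1), (380, 105, -3), (382, 101, 0), (384, 55, -1), (386, 86, -1), (388, 113, -1), (390, 111, -1), (392, 105, 0), (394, 90, -12), (396, 86, -14), (398, 71, -12), (400, 76, -1), (402, 73, -2), (404, 77, -5), (406, 96,
[... 875 characters left out ...]
197, -22), (338, 195, -23), (340, 189, -24), (342, 178, -20), (344, 156, -20), (346, 138, -16), (348, 136, -16), (350, 152, -23)]
(316.5, 300) (345, 250) [ 0.334 -0.301]
(316.5, 300) (343, 250) [ 0.34  -0.299]
(316.5, 300) (347, 250) [ 0.327 -0.304]
(331.5, 122) (345, 250) [ 0.333 -0.3  ]
(331.5, 122) (388, 40) [ 0.338 -0.299]
(0.33, -0.18) 0.3 [281. 149.] [363.  97.]
(0.33, -0.18) 0 [278. 250.] [346. 188.]
(0.33, -0.18) -0.3 [277. 328.] [334. 252.]
(0.33, -0.2) 0.3 [288. 151.] [367.  92.]
(0.33, -0.2) 0 [285. 253.] [349. 183.]
(0.33, -0.2) -0.3 [282. 331.] [337. 247.]
(0.33, -0.22) 0.3 [296. 153.] [371.  87.]
(0.33, -0.22) 0 [291. 255.] [353. 179.]
(0.33, -0.22) -0.3 [288. 334.] [340. 243.]
```

```bash
python3 - <<'E'
from h import *
kc=cam("side"); ks=cam("scene")
print(tri([ray(ks,(294,90)),ray(kc,(375,25))]).round(3))
# epipolar: scene cable pixels at row 300 vs side dark columns at their rows
for uv in [(276,220),(288,220),(308,220),(371,260)]:
    o,d=ray(ks,uv)
    print(uv,[(round(t,2),(o+d*t).round(2).tolist(),proj(kc,o+d*t).round(0).tolist()) for t in np.arange(0.5,1.4,0.1)])
a=cv2.resize(cv2.imread("pics/scene0.png")[0:384,250:450],None,fx=1.5,fy=1.5,interpolation=cv2.INTER_CUBIC)
b=cv2.resize(cv2.imread("pics/side0.png")[0:384,300:440],None,fx=1.5,fy=1.5,interpolation=cv2.INTER_CUBIC)
cv2.imwrite("pics/c3.png",np.hstack([a,b]))
E
```

```text
[ 0.34  -0.207  0.447]
(276, 220) [(np.float64(0.5), [-0.09, -0.41, 0.41], [626.0, 58.0]), (np.float64(0.6), [-0.01, -0.37, 0.36], [567.0, 81.0]), (np.float64(0.7), [0.06, -0.33, 0.3], [513.0, 102.0]), (np.float64(0.8), [0.13, -0.28, 0.25], [464.0, 121.0]), (np.float64(0.9), [0.2, -0.24, 0.19], [419.0, 138.0]), (np.float64(1.0), [0.28, -0.2, 0.14], [377.0, 154.0]), (np.float64(1.1), [0.35, -0.16, 0.08], [339.0, 169.0]), (np.float64(1.2), [0.42, -0.12, 0.03], [304.0, 183.0]), (np.float64(1.3), [0.49, -0.08, -0.03], [270.0, 196.0])]
(288, 220) [(np.float64(0.5), [-0.08, -0.42, 0.41], [623.0, 54.0]), (np.float64(0.6), [-0.0, -0.38, 0.36], [564.0, 75.0]), (np.float64(0.7), [0.07, -0.34, 0.3], [510.0, 95.0]), (np.float64(0.8), [0.14, -0.31, 0.25], [462.0, 113.0]), (np.float64(0.9), [0.22, -0.27, 0.19], [417.0, 130.0]), (np.float64(1.0), [0.29, -0.23, 0.14], [376.0, 145.0]), (np.float64(1.1), [0.36, -0.19, 0.08], [338.0, 159.0]), (np.float64(1.2), [0.44, -0.15, 0.03], [303.0, 172.0]), (np.float64(1.3), [0.51, -0.11, -0.03], [271.0, 184.0])]
(308, 220) [(np.float64(0.5), [-0.07, -0.44, 0.41
[... 273 characters left out ...]
14], [375.0, 130.0]), (np.float64(1.1), [0.39, -0.23, 0.09], [338.0, 143.0]), (np.float64(1.2), [0.47, -0.2, 0.03], [304.0, 155.0]), (np.float64(1.3), [0.54, -0.16, -0.02], [272.0, 166.0])]
(371, 260) [(np.float64(0.5), [-0.06, -0.52, 0.38], [613.0, 38.0]), (np.float64(0.6), [0.02, -0.51, 0.32], [559.0, 56.0]), (np.float64(0.7), [0.09, -0.49, 0.26], [510.0, 72.0]), (np.float64(0.8), [0.17, -0.47, 0.2], [467.0, 86.0]), (np.float64(0.9), [0.25, -0.45, 0.14], [428.0, 99.0]), (np.float64(1.0), [0.32, -0.43, 0.08], [392.0, 110.0]), (np.float64(1.1), [0.4, -0.41, 0.02], [360.0, 121.0]), (np.float64(1.2), [0.48, -0.39, -0.04], [331.0, 131.0]), (np.float64(1.3), [0.56, -0.37, -0.1], [304.0, 139.0])]
```

View pics/c3.png

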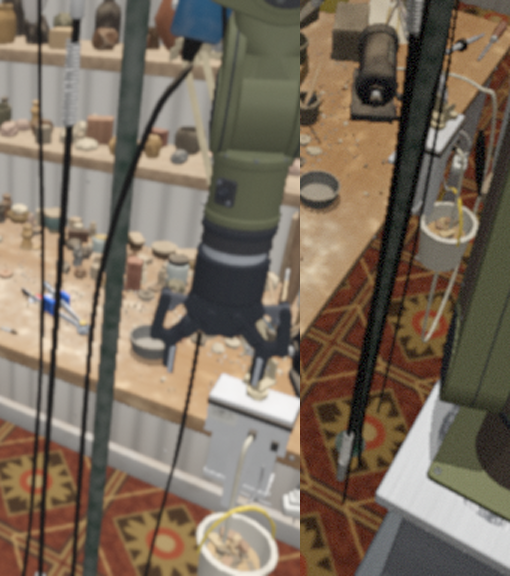

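Request:
play_rows:
  jaw: [0, 0, 0, 0, 0, 0]
  delta_pos:
    - [0, -4, 0]
    - [0, -4, 0]
    - [0, -4, 0]
    - [0, -4, 0]
    - [0, -4, 0]
    - [0, -4, 0]
  rot:
    - [0, 0, 0]
    - [0, 0, 0]
    - [0, 0, 0]
    - [0, 0, 0]
    - [0, 0, 0]
    - [0, 0, 0]

```text
clock: 0.75
tcp_pos: [0.0855, -0.2698, 0.2309]
tcp_rot: [-3.141, 0.0, 0.307]
force: [1.1, 0.4, 1.3]
opening: 0.0853
finger_force: 0.0
```

```bash
cat > plan.py <<'E'
from h import *
def rows(wps, yaw0):
    """wps: list of (x,y,z,yaw) successive; prints tool-frame rows"""
    out=[];p=np.array(wps[0][:3]);y=wps[0][3]
    for w in wps[1:]:
        Rm=R.from_euler("xyz",[np.pi,0,y]).as_matrix()
        d=Rm.T@(np.array(w[:3])-p)*100; dz=-(w[3]-y)
        out.append((d.round(2).tolist(),round(dz,3)));p=np.array(w[:3]);y=w[3]
    print([o[0] for o in out]);print([[0,0,o[1]] for o in out])
E
python3 - <<'E'
from plan import *
s=status.read_state(); p=s["tcp_pos"]; az=np.arctan2(p[1],p[0]); r=np.hypot(*p[:2])
w=[(*p,s["tcp_rot"][2])]
for i in range(1,9):
    a=az*(1-i/8); w.append((.28*np.cos(a),.28*np.sin(a),p[2],s["tcp_rot"][2]+.095*i))
rows(w,0)
E
```

```text
[[4.41, -0.65, -0.0], [4.37, -0.63, -0.0], [4.33, -0.9, -0.0], [4.26, -1.17, -0.0], [4.18, -1.44, -0.0], [4.08, -1.7, -0.0], [3.97, -1.95, -0.0], [3.84, -2.2, -0.0]]
[[0, 0, np.float64(-0.095)], [0, 0, np.float64(-0.095)], [0, 0, np.float64(-0.095)], [0, 0, np.float64(-0.095)], [0, 0, np.float64(-0.095)], [0, 0, np.float64(-0.095)], [0, 0, np.float64(-0.095)], [0, 0, np.float64(-0.095)]]
```

Request:
play_rows:
  jaw: [0, 0, 0, 0, 0, 0, 0, 0]
  delta_pos:
    - [4.4, -0.65, 0]
    - [4.35, -0.65, 0]
    - [4.3, -0.9, 0]
    - [4.25, -1.2, 0]
    - [4.2, -1.45, 0]
    - [4.1, -1.7, 0]
    - [3.95, -1.95, 0]
    - [3.85, -2.2, 0]
  rot:
    - [0, 0, -0.095]
    - [0, 0, -0.095]
    - [0, 0, -0.095]
    - [0, 0, -0.095]
    - [0, 0, -0.095]
    - [0, 0, -0.095]
    - [0, 0, -0.095]
    - [0, 0, -0.095]

```text
clock: 1.55
tcp_pos: [0.2806, 0.0005, 0.2315]
tcp_rot: [3.14, -0.001, 1.071]
force: [1.3, 0.2, 0.6]
opening: 0.0854
finger_force: 0.0
```

Request:
play_rows:
  jaw: [0]
  delta_pos:
    - [0, 0, 0]
  rot:
    - [0, 0, 0]

```text
clock: 1.65
tcp_pos: [0.2799, 0.0038, 0.2313]
tcp_rot: [-3.141, -0.002, 1.082]
force: [0.2, -0.4, 0.2]
opening: 0.0853
finger_force: 0.0
```

Request:
play_rows:
  jaw: [0, 0, 0, 0, 0, 0, 0]
  delta_pos:
    - [0.8, 4.6, 0]
    - [0.8, 4.6, 0]
    - [0.8, 4.6, 0]
    - [0.8, 4.6, 0]
    - [0.8, 4.6, 0]
    - [0.7, 4.5, 0]
    - [0, 0, 0]
  rot:
    - [0, 0, 0]
    - [0, 0, 0]
    - [0, 0, 0]
    - [0, 0, 0]
    - [0, 0, 0]
    - [0, 0, 0]
    - [0, 0, 0]

```text
clock: 2.35
tcp_pos: [0.5483, -0.0963, 0.2293]
tcp_rot: [3.14, 0.0, 1.063]
force: [-0.6, 1.0, -0.6]
opening: 0.0854
finger_force: 0.0
```

```bash
python3 - <<'E'
from h import *
import pickle
s=status.read_state(); i=optics.get_image("wrist")
pickle.dump((s,i),open("w1.pkl","wb")); print(s["tcp_pos"],s["tcp_rot"],np.abs(s["dq"]).max())
cv2.imwrite("pics/w1.png",cv2.resize(i[:,:,::-1],(768,576),interpolation=cv2.INTER_CUBIC))
E
```

```text
[ 0.54828784 -0.09632371  0.22931517] [3.13967068e+00 1.67296469e-04 1.06339363e+00] 0.1030998584210302
```

View pics/w1.png

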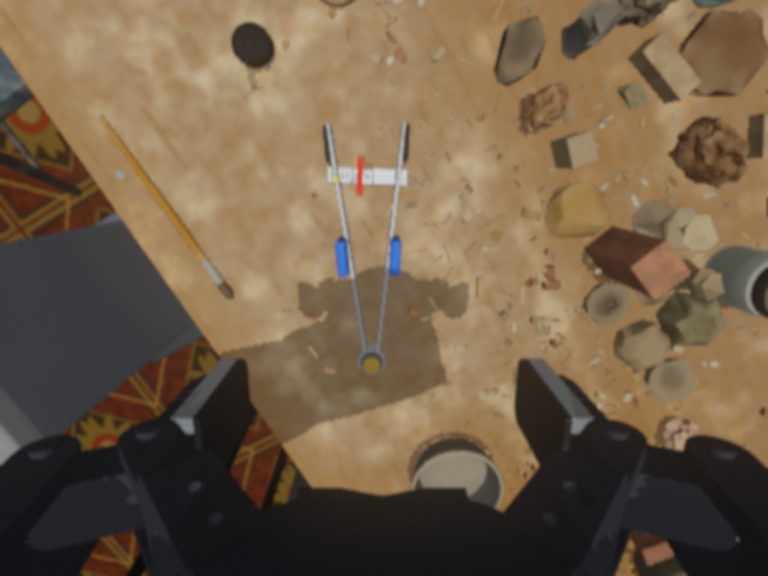

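```bash
cat > seg.py <<'E'
from h import *
def blobs(i,box=None,amin=8):
    h=cv2.cvtColor(i,cv2.COLOR_RGB2HSV); H,S,V=[h[:,:,k].astype(int) for k in range(3)]
    ms=dict(blue=(H>100)&(H<130)&(S>150)&(V>80),red=((H<6)|(H>174))&(S>170)&(V>110),white=(S<45)&(V>170),yellow=(H>20)&(H<33)&(S>130)&(V>90))
    out={}
    for n,m in ms.items():
        m=m.astype(np.uint8)
        if box: k=np.zeros_like(m);k[box[1]:box[3],box[0]:box[2]]=1;m*=k
        nb,l,st,c=cv2.connectedComponentsWithStats(m)
        out[n]=[(c[j].round(1),st[j,:4].tolist(),int(st[j,4])) for j in range(1,nb) if st[j,4]>=amin]
    return out
E
python3 - <<'E'
from seg import *
import pickle
s,i=pickle.load(open("w1.pkl","rb")); k=cam("wrist",s)
b=blobs(i,(200,75,290,250),4)
Z=dict(blue=.038,red=.015,white=.007,yellow=.026)
for n in b:
    for c,bb,a in b[n]: print(n,c,bb,a,onplane(k,c,Z[n]).round(4))
print(proj(k,[0.638,0.213,0.01]))
side=cv2.imread("pics/side0.png")[:,:,::-1].copy(); ks=cam("side")
b=blobs(side,(215,145,300,200),3)
for n in b:
    for c,bb,a in b[n]: print("side",n,c,a,onplane(ks,c,dict(Z,blue=.021)[n]).round(4))
E
```

```text
blue [227.6 171.9] [225, 161, 7, 23] 116 [ 0.5227 -0.0817  0.038 ]
blue [263.  171.2] [260, 160, 6, 23] 111 [ 0.5584 -0.1006  0.038 ]
red [239.5 116.7] [238, 106, 4, 23] 52 [ 0.5638 -0.0352  0.015 ]
white [257.8 120.6] [242, 104, 30, 52] 378 [ 0.5802 -0.0496  0.007 ]
white [220.2 115.1] [218, 106, 6, 16] 57 [ 0.5442 -0.0224  0.007 ]
white [231.4 116.2] [226, 111, 12, 12] 126 [ 0.5552 -0.03    0.007 ]
white [226.4 137.1] [223, 122, 8, 35] 70 [ 0.5376 -0.0482  0.007 ]
yellow [223.5 118.5] [223, 118, 2, 2] 4 [ 0.5476 -0.0282  0.026 ]
yellow [247.2 242.6] [242, 238, 11, 10] 82 [ 0.496  -0.1738  0.026 ]
[ 177.44992685 -158.30439426]
side blue [254.4 164.9] 34 [ 0.5641 -0.109   0.021 ]
side blue [262.  176.7] 55 [ 0.5249 -0.0846  0.021 ]
side white [281.9 160.1] 7 [ 0.5181 -0.1734  0.007 ]
side white [255.  160.7] 3 [ 0.5784 -0.1334  0.007 ]
side white [250.2 162.7] 6 [ 0.5854 -0.1204  0.007 ]
side white [267.9 164.3] 24 [ 0.5419 -0.1405  0.007 ]
side white [279.2 166. ] 4 [ 0.5131 -0.1512  0.007 ]
side white [272.4 169.9] 10 [ 0.5211 -0.1297  0.007 ]
side white [244.2 171.6] 15 [ 0.5812 -0.0852  0.007 ]
side white [233.7 174.8] 13 [ 0.5984 -0.0612  0.007 ]
side white [235.8 182.2] 35 [ 0.5792 -0.0429  0.007 ]
side white [250.4 182.5] 19 [ 0.5464 -0.0621  0.007 ]
side white [238.8 188.7] 9 [ 0.5602 -0.0288  0.007 ]
side white [233.6 191.8] 5 [ 0.5657 -0.0132  0.007 ]
side white [242.8 193.5] 11 [ 0.5426 -0.021   0.007 ]
```

Request:
play_rows:
  jaw: [0, 0, 0, 0, 0]
  delta_pos:
    - [0, -0.2, 3]
    - [0, 0, 3]
    - [0, 0, 3]
    - [0, 0, 0]
    - [0, 0, 0]
  rot:
    - [0, 0, -0.015]
    - [0, 0, 0]
    - [0, 0, 0]
    - [0, 0, 0]
    - [0, 0, 0]

```text
clock: 2.9
tcp_pos: [0.5402, -0.0922, 0.1417]
tcp_rot: [-3.14, 0.001, 1.081]
force: [0.0, 0.1, 1.0]
opening: 0.0852
finger_force: 0.0
```

```bash
python3 - <<'E'
from seg import *
import pickle
s=status.read_state(); i=optics.get_image("wrist"); j=optics.get_image("side")
pickle.dump((s,i),open("w2.pkl","wb")); cv2.imwrite("pics/w2.png",cv2.resize(i[:,:,::-1],(768,576),interpolation=cv2.INTER_CUBIC))
k=cam("wrist",s); print(s["tcp_pos"],s["tcp_rot"])
b=blobs(i,(190,0,310,300),8)
Z=dict(blue=.038,red=.012,white=.007,yellow=.026)
for n in b:
    for c,bb,a in b[n]: print(n,c,bb,a,onplane(k,c,Z[n]).round(4))
E
```

```text
[ 0.5402056  -0.092248    0.14166323] [-3.14004916e+00  5.71521296e-04  1.08099811e+00]
blue [229.6 190.5] [225, 176, 10, 30] 231 [ 0.523 -0.081  0.038]
blue [276.7 190.4] [273, 176, 9, 30] 224 [ 0.5586 -0.0999  0.038 ]
red [246.7 117.7] [244, 102, 6, 33] 114 [ 0.5638 -0.035   0.012 ]
white [275.6  15.9] [274, 14, 4, 5] 17 [0.6237 0.0256 0.007 ]
white [281.7 127.8] [274, 103, 15, 66] 155 [ 0.5875 -0.0579  0.007 ]
white [219.9 117. ] [218, 111, 5, 13] 47 [ 0.5426 -0.0231  0.007 ]
white [224.1 116.4] [223, 111, 3, 12] 15 [ 0.5462 -0.0244  0.007 ]
white [236.1 117.1] [229, 110, 15, 15] 192 [ 0.5554 -0.0301  0.007 ]
white [263.7 118.8] [250, 112, 28, 15] 360 [ 0.5767 -0.0431  0.007 ]
white [229.3 143.7] [226, 124, 8, 46] 63 [ 0.5383 -0.0479  0.007 ]
yellow [226.  119.8] [225, 118, 3, 4] 10 [ 0.5481 -0.0282  0.026 ]
yellow [253.2 280.2] [247, 274, 14, 14] 147 [ 0.4963 -0.1736  0.026 ]
```

View pics/w2.png

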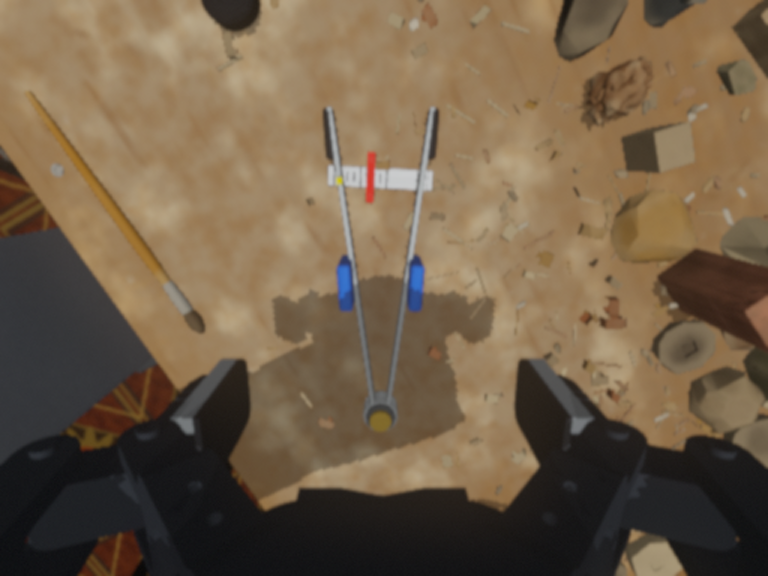

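```bash
python3 - <<'E'
from seg import *
import pickle
s1,i1=pickle.load(open("w1.pkl","rb")); s2,i2=pickle.load(open("w2.pkl","rb")); k1=cam("wrist",s1);k2=cam("wrist",s2)
for n,a,b in [("pivot",(247.2,242.6),(253.2,280.2)),("blueL",(227.6,171.9),(229.6,190.5)),("blueR",(263,171.2),(276.7,190.4)),("red",(239.5,116.7),(246.7,117.7)),("dot",(223.5,118.5),(226,119.8))]:
    print(n,tri([ray(k1,a),ray(k2,b)]).round(4))
sd=cam("side")
for n,a,b in [("blueL",(262,176.7),(229.6,190.5)),("blueR",(254.4,164.9),(276.7,190.4)),("pivot",(289.4,159.5),(253.2,280.2)),("tall",(154,241),None)]:
    if b is not None: print("side",n,tri([ray(sd,a),ray(k2,b)]).round(4))
L=onplane(k2,(218.7,117.3),.007);Rr=onplane(k2,(288.7,120),.007)
piv=onplane(k2,(253.2,280.2),.026); c=(L+Rr)/2
print("bar",L,Rr,np.linalg.norm(L-Rr),"yaw bar",np.arctan2(*( (L-Rr)[:2]*[-1,1])), "yaw axis",np.arctan2(*(c-piv)[1::-1]),np.linalg.norm((c-piv)[:2]))
a=np.arctan2(*(c-piv)[1::-1]); X=np.array([np.cos(a),np.sin(a)]);Y=np.array([-X[1],X[0]])
o=c[:2]-.06*X; print("origin",o,"from pivot",piv[:2]+.095*X)
for n,uv,z in [("red",(246.7,117.7),.007),("red",(246.7,117.7),.012),("dot",(226,119.8),.019),("bL",(229.6,190.5),.036),("bR",(276.7,190.4),.036)]:
    d=onplane(k2,uv,z)[:2]-o; print(n,z,(d@X).round(4),(d@Y).round(4))
E
```

```text
pivot [ 0.4956 -0.1746  0.0241]
blueL [ 0.5207 -0.0831  0.0272]
blueR [ 0.5579 -0.1022  0.0297]
red [ 0.5638 -0.0351  0.0136]
dot [ 0.5489 -0.0285  0.0366]
side blueL [ 0.5216 -0.0821  0.0263]
side blueR [ 0.5585 -0.1014  0.0314]
side pivot [ 0.4954 -0.175   0.0216]
bar [ 0.54147404 -0.0228236   0.007     ] [ 0.59614556 -0.05466567  0.007     ] 0.06326840616903553 yaw bar 1.0433998135934384 yaw axis 1.0774020026095856 0.1530816290313354
origin [ 0.54039271 -0.09158845] from pivot [ 0.54130129 -0.08989889]
red 0.007 0.0608 0.0063
red 0.012 0.0609 0.0062
dot 0.019 0.0593 0.0239
bL 0.036 0.0005 0.0205
bR 0.036 0.0008 -0.0201
```

Request:
play_rows:
  jaw: [0, 0, 0, 0, 0, 0, 0]
  delta_pos:
    - [0.2, 0.15, 2]
    - [0, 0, 3]
    - [0, 0, 3]
    - [0, 0, 2]
    - [0, 0, 1]
    - [0, 0, 0]
    - [0, 0, 0]
  rot:
    - [0, 0, 0.044]
    - [0, 0, 0]
    - [0, 0, 0]
    - [0, 0, 0]
    - [0, 0, 0]
    - [0, 0, 0]
    - [0, 0, 0]

```text
clock: 3.7
tcp_pos: [0.5452, -0.0912, 0.0327]
tcp_rot: [3.139, -0.001, 1.038]
force: [-0.6, -0.2, 0.5]
opening: 0.085
finger_force: 0.0
```

```bash
python3 - <<'E'
from seg import *
import pickle
s=status.read_state(); i=optics.get_image("wrist")
pickle.dump((s,i),open("w3.pkl","wb")); k=cam("wrist",s); print(s["tcp_pos"],s["tcp_rot"],s["force"])
b=blobs(i,(150,0,350,330),12)
Z=dict(blue=.036,red=.012,white=.007,yellow=.026)
y=s["tcp_rot"][2]
for n in ("blue","red","yellow"):
    for c,bb,a in b[n]:
        p=onplane(k,c,Z[n]); d=R.from_euler("xyz",s["tcp_rot"]).inv().apply(p-s["tcp_pos"]); print(n,c,bb,a,p.round(4),"tool",d.round(4))
E
```

```text
[ 0.5451657  -0.09116082  0.03274638] [ 3.13932068e+00 -8.71072056e-04  1.03778396e+00] [-0.60444673 -0.22915456  0.54140961]
blue [205.5 253.6] [195, 228, 21, 51] 724 [ 0.5231 -0.0815  0.036 ] tool [-0.0029 -0.0239 -0.0033]
blue [284.2 251.3] [277, 228, 16, 48] 684 [ 0.5585 -0.1009  0.036 ] tool [-0.0016  0.0164 -0.0032]
red [229.8 128.7] [226, 103, 9, 53] 378 [ 0.5645 -0.0347  0.012 ] tool [ 0.0584 -0.012   0.0208]
yellow [194.3 135.3] [191, 132, 8, 8] 49 [ 0.5492 -0.0285  0.026 ] tool [ 0.056  -0.0284  0.0067]
```

Request:
play_rows:
  jaw: [0, 0, 0, 0.2, 0.3, 0.38, 0.42, 0.44]
  delta_pos:
    - [-0.15, 0, 1.5]
    - [0, 0, 1.2]
    - [0, 0, 0]
    - [0, 0, 0]
    - [0, 0, 0]
    - [0, 0, 0]
    - [0, 0, 0]
    - [0, 0, 0]
  rot:
    - [0, 0, 0]
    - [0, 0, 0]
    - [0, 0, 0]
    - [0, 0, 0]
    - [0, 0, 0]
    - [0, 0, 0]
    - [0, 0, 0]
    - [0, 0, 0]

```text
clock: 4.55
tcp_pos: [0.5443, -0.0925, 0.0051]
tcp_rot: [3.139, -0.001, 1.037]
force: [0.8, 0.2, 3.7]
opening: 0.0481
finger_force: 5.7
```

Request:
play_rows:
  jaw: [0.45, 0.46, 0.46, 0.46]
  delta_pos:
    - [0, 0, 0]
    - [0, 0, 0]
    - [0, 0, 0]
    - [0, 0, 0]
  rot:
    - [0, 0, 0]
    - [0, 0, 0]
    - [0, 0, 0]
    - [0, 0, 0]

```text
clock: 4.95
tcp_pos: [0.545, -0.0928, 0.0053]
tcp_rot: [3.138, -0.001, 1.037]
force: [1.7, -0.3, 6.0]
opening: 0.0464
finger_force: 7.1
```

```bash
cat > look.py <<'E'
from seg import *
import pickle,sys
s=status.read_state(); i=optics.get_image("wrist")
pickle.dump((s,i),open(sys.argv[1]+".pkl","wb")); k=cam("wrist",s); print(s["tcp_pos"].round(4),s["tcp_rot"].round(4),s["force"].round(1),s["opening"],s["finger_force"])
b=blobs(i,(150,0,350,383),10)
Z=dict(blue=.036,red=.012,yellow=.02)
z0=float(sys.argv[2]) if len(sys.argv)>2 else 0
for n in Z:
    for c,bb,a in b[n]:
        p=onplane(k,c,Z[n]+z0); d=R.from_euler("xyz",s["tcp_rot"]).inv().apply(p-s["tcp_pos"]); print(n,c,bb,a,"tool",d.round(4))
E
python3 look.py w4
```

```text
[ 0.545  -0.0928  0.0053] [ 3.1379e+00 -8.0000e-04  1.0374e+00] [ 1.7 -0.3  6. ] 0.04643075776116266 7.112774358247407
blue [211.9 276.7] [199, 245, 26, 65] 1235 tool [ 0.0004 -0.0166 -0.0308]
blue [299.2 276.2] [288, 247, 23, 60] 1128 tool [ 0.0006  0.0201 -0.0306]
red [231.6 128.7] [227, 97, 11, 64] 535 tool [ 0.06   -0.009  -0.0067]
yellow [202.3 134.9] [198, 131, 9, 9] 73 tool [ 0.0579 -0.0207 -0.0147]
```

Request:
play_rows:
  jaw: [0.48, 0.5, 0.515, 0.525, 0.525, 0.525]
  delta_pos:
    - [0, 0, 0]
    - [0, 0, 0]
    - [0, 0, 0]
    - [0, 0, 0]
    - [0, 0, 0]
    - [0, 0, 0]
  rot:
    - [0, 0, 0]
    - [0, 0, 0]
    - [0, 0, 0]
    - [0, 0, 0]
    - [0, 0, 0]
    - [0, 0, 0]

```text
clock: 5.6
tcp_pos: [0.5469, -0.0938, 0.006]
tcp_rot: [3.134, -0.001, 1.037]
force: [3.7, -2.8, 6.7]
opening: 0.0406
finger_force: 10.1
```

```bash
sed -i 's/red=.012/red=.006/' look.py; python3 look.py w5
```

```text
[ 0.5469 -0.0938  0.006 ] [ 3.1341e+00 -1.0000e-03  1.0370e+00] [ 3.7 -2.8  6.7] 0.04056384230249356 10.14626294374466
blue [292.5 274.6] [282, 243, 22, 63] 1145 tool [ 0.0009  0.0173 -0.0299]
blue [216.9 275.3] [206, 245, 22, 62] 1169 tool [ 0.0007 -0.0146 -0.0301]
red [225.4 127.8] [220, 98, 12, 64] 528 tool [ 0.06   -0.0124 -0.    ]
yellow [214.5 132.5] [211, 128, 8, 10] 68 tool [ 0.0588 -0.0156 -0.0141]
```

Request:
play_rows:
  jaw: [0.525, 0.525, 0.525, 0.525, 0.525, 0.525]
  delta_pos:
    - [0, 0, -0.5]
    - [0, 0, -1]
    - [0, 0, -1.5]
    - [0, 0, -1]
    - [0, 0, 0]
    - [0, 0, 0]
  rot:
    - [0, 0, 0]
    - [0, 0, 0]
    - [0, 0, 0]
    - [0, 0, 0]
    - [0, 0, 0]
    - [0, 0, 0]

```text
clock: 6.25
tcp_pos: [0.5428, -0.0921, 0.0443]
tcp_rot: [-3.141, -0.0, 1.038]
force: [0.5, -0.2, -1.1]
opening: 0.0409
finger_force: 7.3
```

```bash
python3 look.py w6 0.04; python3 - <<'E'
import cv2
from h import *
j=optics.get_image("side"); cv2.imwrite("pics/side6.png",j[:,:,::-1])
i=__import__("pickle").load(open("w6.pkl","rb"))[1][:,:,::-1]
a=cv2.resize(i[40:384,140:370],None,fx=1.7,fy=1.7,interpolation=cv2.INTER_CUBIC); b=cv2.resize(j[90:240,190:330,::-1],None,fx=2.6,fy=2.6,interpolation=cv2.INTER_CUBIC)
H=max(len(a),len(b)); f=lambda x:np.vstack([x,np.zeros((H-len(x),x.shape[1],3),np.uint8)])
c=np.hstack([f(a),f(b)]);print(c.shape);cv2.imwrite("pics/c6.png",c)
E
```

```text
[ 0.5428 -0.0921  0.0443] [-3.1413 -0.      1.038 ] [ 0.5 -0.2 -1.1] 0.04085934175043914 7.337993681430817
blue [217.1 272.1] [206, 237, 23, 70] 1290 tool [ 0.0032 -0.0142 -0.0317]
blue [292.1 272.4] [282, 238, 22, 68] 1260 tool [ 0.003   0.0169 -0.0317]
red [225.2 126.4] [219, 97, 12, 65] 541 tool [ 0.0607 -0.0123 -0.0017]
yellow [214.5 132.4] [211, 128, 8, 9] 65 tool [ 0.059  -0.0154 -0.0157]
(585, 755, 3)
```

View pics/c6.png

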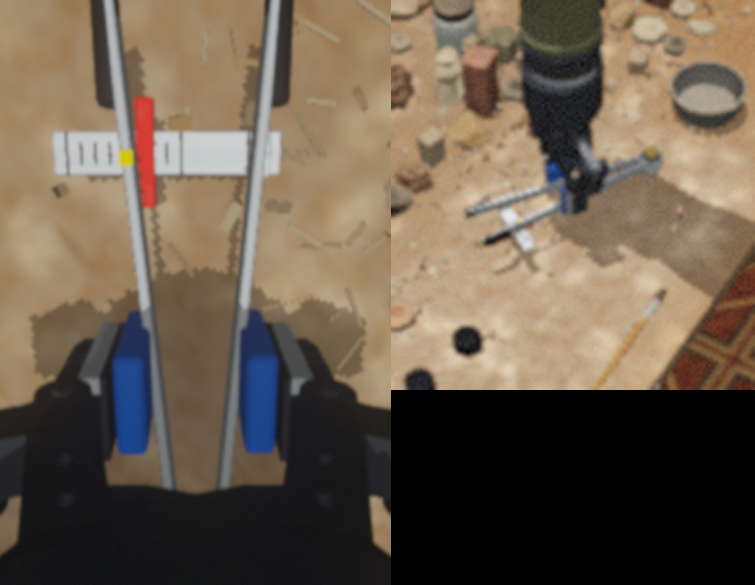

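Request:
play_rows:
  jaw: [0.53, 0.535, 0.54, 0.545, 0.547, 0.547, 0.547, 0.547]
  delta_pos:
    - [0, 0, -1]
    - [1, -0.3, -1.5]
    - [2, -0.7, -1.5]
    - [3, -1, -1]
    - [3, -1, 0]
    - [3, -1, 0]
    - [3, -1, 0]
    - [2.5, -1, 0]
  rot:
    - [0, 0, 0]
    - [0, 0, 0]
    - [0, 0, 0]
    - [0, 0, 0]
    - [0, 0, 0]
    - [0, 0, 0]
    - [0, 0, 0]
    - [0, 0, 0]

```text
clock: 7.15
tcp_pos: [0.5807, 0.0906, 0.0946]
tcp_rot: [3.142, -0.0, 1.038]
force: [0.2, 0.3, -1.3]
opening: 0.0386
finger_force: 8.2
```

Request:
play_rows:
  jaw: [0.547, 0.547, 0.547, 0.547, 0.547]
  delta_pos:
    - [2, -0.8, 0]
    - [1, -0.3, 0]
    - [0, 0, 0]
    - [0, 0, 0]
    - [0, 0, 0]
  rot:
    - [0, 0, 0]
    - [0, 0, 0]
    - [0, 0, 0]
    - [0, 0, 0]
    - [0, 0, 0]

```text
clock: 7.65
tcp_pos: [0.5857, 0.1192, 0.0942]
tcp_rot: [-3.141, 0.001, 1.036]
force: [0.4, -0.5, -2.0]
opening: 0.0391
finger_force: 8.2
```

```bash
python3 look.py w7 0.088; python3 - <<'E'
from h import *
s,i=__import__("pickle").load(open("w7.pkl","rb"))
cv2.imwrite("pics/c7.png",cv2.resize(i[0:260,120:400,::-1],None,fx=2.3,fy=2.3,interpolation=cv2.INTER_CUBIC))
E
```

```text
[0.5857 0.1192 0.0942] [-3.1414e+00  9.0000e-04  1.0365e+00] [ 0.4 -0.5 -2. ] 0.03913774531206223 8.237037062644958
blue [219.1 269.6] [208, 229, 22, 77] 1354 tool [ 0.0032 -0.0136 -0.0298]
blue [289.9 272. ] [280, 236, 21, 70] 1250 tool [ 0.0021  0.0162 -0.0298]
red [224.5 120.3] [221, 99, 7, 61] 166 tool [ 0.0634 -0.0127  0.0002]
yellow [217.6 132.6] [214, 128, 8, 10] 67 tool [ 0.0588 -0.0144 -0.0138]
```

View pics/c7.png

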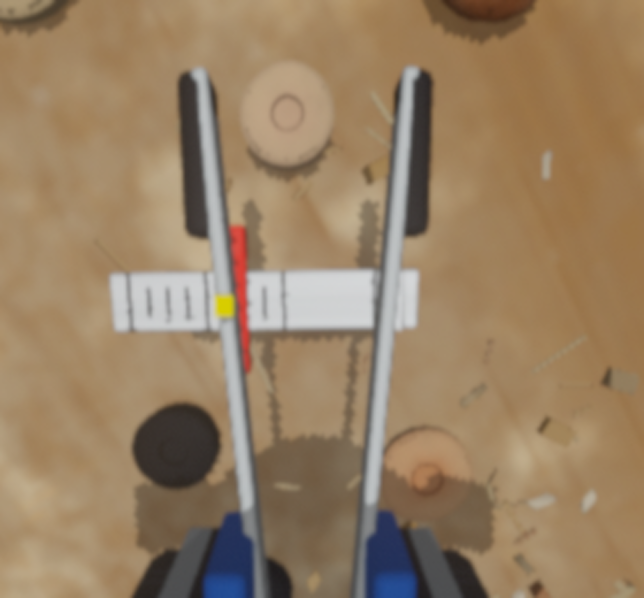

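```bash
cat > edge.py <<'E'
from seg import *
import pickle,sys
def redmask(i):
    h=cv2.cvtColor(i,cv2.COLOR_RGB2HSV).astype(int); return ((h[...,0]<8)|(h[...,0]>172))&(h[...,1]>140)&(h[...,2]>90)
for n in sys.argv[1:]:
    s,i=pickle.load(open(n+".pkl","rb")); m=redmask(i); m[:,:200]=0;m[:,250:]=0
    h=cv2.cvtColor(i,cv2.COLOR_RGB2HSV).astype(int); y=(h[...,0]>20)&(h[...,0]<35)&(h[...,1]>120)&(h[...,2]>120); y[:,:190]=0;y[:,250:]=0;y[170:]=0;y[:100]=0
    ys=np.argwhere(y).mean(0)
    rows=[r for r in range(100,160) if m[r].any()]
    re=[np.flatnonzero(m[r]).max()+1 for r in rows]; le=[np.flatnonzero(m[r]).min() for r in rows]
    pr=np.polyfit(rows,re,1); pl=np.polyfit(rows,le,1)
    print(n,"dot(r,c)",(ys+.5).round(1),"rows",rows[0],rows[-1],"right@dot",np.polyval(pr,ys[0]).round(1),"left@dot",np.polyval(pl,ys[0]).round(1),"slopes",pr[0].round(3),pl[0].round(3))
E
python3 edge.py w5 w6 w7
```

```text
w5 dot(r,c) [133. 215.] rows 100 159 right@dot 230.8 left@dot 221.4 slopes 0.033 0.065
w6 dot(r,c) [132.7 215. ] rows 100 159 right@dot 230.8 left@dot 221.0 slopes 0.034 0.086
w7 dot(r,c) [133.1 218.2] rows 100 159 right@dot 227.6 left@dot 223.7 slopes 0.031 0.106
```

```bash
python3 - <<'E'
from seg import *
import pickle
s,i=pickle.load(open("w7.pkl","rb")); k=cam("wrist",s); Rt=R.from_euler("xyz",s["tcp_rot"])
tool=lambda p:Rt.inv().apply(p-s["tcp_pos"]).round(4)
u0=s["tcp_pos"][2]-.006
print("tipends",tool(onplane(k,(120+206/2.3,70/2.3),u0+.019)),tool(onplane(k,(120+412/2.3,70/2.3),u0+.019)))
print("sleeve outer/inner @95", [tool(onplane(k,(120+c/2.3,85/2.3),u0+.016)) for c in (180,215,397,432)])
d=onplane(k,(244.8,48.7),.018); print("disc w7",d,tool(d))
# disc edges check
sd=cam("side"); print("side",[ (z,onplane(sd,(154.3,240.5),z).round(4)) for z in (.009,.018)])
g=i[48,215:285].astype(int); h=cv2.cvtColor(i,cv2.COLOR_RGB2HSV).astype(int)
print([(c,*i[48,c]) for c in range(220,272,3)][:0])
m=((h[...,1]<110)&(h[...,2]>165)).astype(np.uint8); m[:20]=0;m[80:]=0;m[:,:215]=0;m[:,285:]=0
nb,l,st,c=cv2.connectedComponentsWithStats(m); j=1+st[1:,4].argmax(); print(st[j],c[j])
cs,_=cv2.findContours((l==j).astype(np.uint8),0,1); print(cv2.minEnclosingCircle(max(cs,key=len)))
# triangulate disc between wrist and side
print("tri",tri([ray(k,(244.8,48.7)),ray(sd,(154.3,240.0))]))
E
```

```text
tipends [ 0.0979 -0.0163 -0.0131] [ 0.0979  0.0187 -0.0131]
sleeve outer/inner @95 [array([ 0.0962, -0.0213, -0.0101]), array([ 0.0962, -0.0152, -0.0101]), array([ 0.0962,  0.0166, -0.0101]), array([ 0.0962,  0.0227, -0.0101])]
disc w7 [0.63594187 0.21466536 0.018     ] [ 0.1078 -0.0054  0.0761]
side [(0.009, array([0.6392, 0.2109, 0.009 ])), (0.018, array([0.6339, 0.2148, 0.018 ]))]
[]
[ 223   20   42   50 1522] [242.80289093  44.92904074]
((239.56544494628906, 43.348167419433594), 27.003028869628906)
tri [0.63538569 0.21415302 0.01807928]
```

Request:
play_rows:
  jaw: [0.549, 0.551, 0.552, 0.552, 0.552, 0.552]
  delta_pos:
    - [0.7, -0.3, 0]
    - [0.7, -0.3, 1]
    - [0, 0, 1.5]
    - [0, 0, 1]
    - [0, 0, 0]
    - [0, 0, 0]
  rot:
    - [0, 0, 0]
    - [0, 0, 0]
    - [0, 0, 0]
    - [0, 0, 0]
    - [0, 0, 0]
    - [0, 0, 0]

```text
clock: 8.3
tcp_pos: [0.5877, 0.1356, 0.0588]
tcp_rot: [-3.141, 0.001, 1.038]
force: [0.4, -1.3, -1.7]
opening: 0.0383
finger_force: 8.5
```

```bash
python3 look.py w8 0.053; python3 edge.py w8;  python3 - <<'E'
from h import *
s,i=__import__("pickle").load(open("w8.pkl","rb"))
j=optics.get_image("side"); 
a=cv2.resize(i[0:200,160:340,::-1],None,fx=2.6,fy=2.6,interpolation=cv2.INTER_CUBIC); b=cv2.resize(j[130:330,110:250,::-1],None,fx=2.2,fy=2.6,interpolation=cv2.INTER_CUBIC)
cv2.imwrite("pics/c8.png",np.hstack([a,b])); cv2.imwrite("pics/side8.png",j[:,:,::-1])
E
```

```text
[0.5877 0.1356 0.0588] [-3.1408e+00  7.0000e-04  1.0379e+00] [ 0.4 -1.3 -1.7] 0.03828327486408542 8.526847064495087
blue [219.7 270.6] [209, 230, 22, 78] 1378 tool [ 0.0029 -0.0134 -0.0301]
blue [289.3 271. ] [279, 236, 22, 70] 1281 tool [ 0.0028  0.0159 -0.0302]
red [223.8 108.5] [221, 99, 5, 26] 69 tool [ 0.0687 -0.0128 -0.0002]
yellow [218.6 132.4] [215, 128, 8, 9] 66 tool [ 0.0589 -0.0139 -0.0142]
w8 dot(r,c) [132.7 219.1] rows 100 157 right@dot 226.7 left@dot 224.5 slopes 0.021 0.108
```

View pics/c8.png

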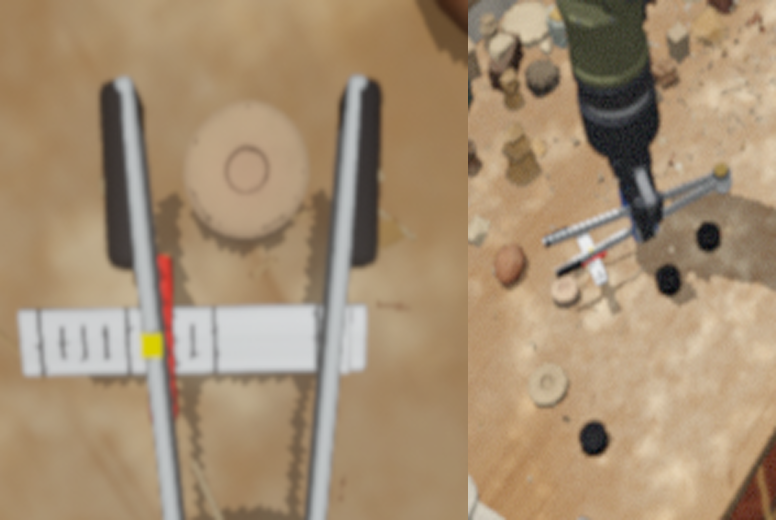

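```bash
python3 - <<'E'
from seg import *
import pickle
s,i=pickle.load(open("w8.pkl","rb")); k=cam("wrist",s); Rt=R.from_euler("xyz",s["tcp_rot"])
tool=lambda p:Rt.inv().apply(p-s["tcp_pos"]).round(4)
u0=s["tcp_pos"][2]-.006
d=onplane(k,(254.8,65.4),.018); print("disc",d,tool(d))
print("tips",[tool(onplane(k,(160+c/2.6,78/2.6),u0+.019)) for c in (122,358)])
# side: level/height check: predicted vs seen pivot cap, tips
sd=cam("side"); j=cv2.imread("pics/side8.png")[:,:,::-1].copy()
T=lambda x,y,z: s["tcp_pos"]+Rt.apply([x-.0013,-y,.006-z])
for n,p in [("pivot",(-.095,0,.026)),("tipR top",(.1,-.018,.019)),("tipL",(.1,.018,.019)),("barL",(.06,.035,.004))]: print(n,proj(sd,T(*p)).round(1))
for n,v in blobs(j,(120,170,240,260),4).items():
    if n!="white": print(n,v)
E
```

```text
disc [0.63585345 0.21460393 0.018     ] [0.0926 0.0013 0.0408]
tips [array([ 0.098 , -0.0173, -0.0131]), array([ 0.098 ,  0.0181, -0.0131])]
pivot [225.5 195.2]
tipR top [144.5 222.4]
tipL [149.6 234. ]
barL [170.1 236.5]
blue []
red []
yellow [(array([224.3, 194.9]), [223, 194, 4, 3], 7)]
```

Request:
play_rows:
  jaw: [0.552, 0.552, 0.552, 0.552, 0.552, 0.552]
  delta_pos:
    - [-0.05, 0.08, 0.6]
    - [0, 0, 0.8]
    - [0, 0, 0.6]
    - [0, 0, 0.1]
    - [0, 0, 0]
    - [0, 0, 0]
  rot:
    - [0, 0, 0]
    - [0, 0, 0]
    - [0, 0, 0]
    - [0, 0, 0]
    - [0, 0, 0]
    - [0, 0, 0]

```text
clock: 9.0
tcp_pos: [0.5886, 0.1347, 0.0383]
tcp_rot: [3.142, -0.0, 1.038]
force: [0.1, 0.1, -1.9]
opening: 0.0384
finger_force: 8.5
```

```bash
python3 look.py w9 0.031; python3 edge.py w9;  python3 - <<'E'
from h import *
s,i=__import__("pickle").load(open("w9.pkl","rb")); k=cam("wrist",s);Rt=R.from_euler("xyz",s["tcp_rot"])
d=np.array([.6358,.2146,.018]); print(Rt.inv().apply(d-s["tcp_pos"]).round(4), proj(k,d))
a=cv2.resize(i[0:180,160:340,::-1],None,fx=3.2,fy=3.2,interpolation=cv2.INTER_CUBIC)
cv2.imwrite("pics/c9.png",a)
E
```

```text
[0.5886 0.1347 0.0383] [ 3.1415e+00 -1.0000e-04  1.0378e+00] [ 0.1  0.1 -1.9] 0.038406006770131854 8.520684242248535
blue [219.5 272. ] [209, 235, 21, 73] 1319 tool [ 0.0014 -0.0137 -0.0287]
blue [289.4 271.2] [279, 237, 22, 69] 1257 tool [ 0.0018  0.0161 -0.0287]
red [223.6 108.4] [221, 98, 5, 27] 76 tool [ 0.0687 -0.0131  0.0013]
yellow [218.6 132.4] [215, 128, 8, 9] 66 tool [ 0.0588 -0.0141 -0.0127]
w9 dot(r,c) [132.8 219. ] rows 100 158 right@dot 226.8 left@dot 224.4 slopes 0.03 0.108
[0.0928 0.0001 0.0203] [252.26636617  58.94129655]
```

View pics/c9.png

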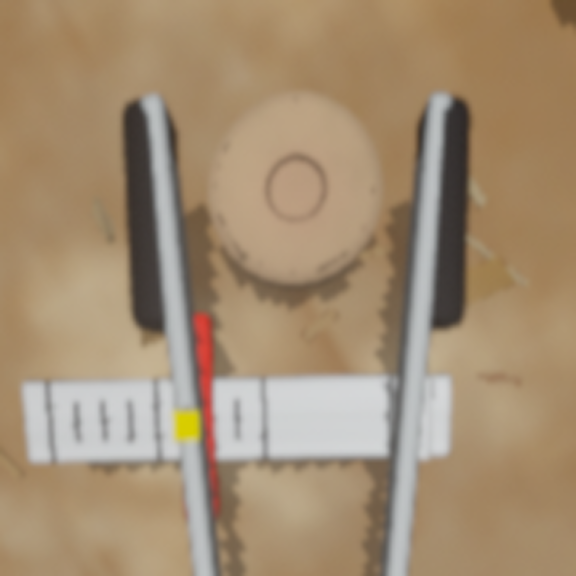

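Request:
play_rows:
  jaw: [0.552, 0.552, 0.552, 0.552, 0.552, 0.552, 0.552, 0.552]
  delta_pos:
    - [0, 0, 0]
    - [0, 0, 0]
    - [0, 0, 0]
    - [0, 0, 0]
    - [0, 0, 0]
    - [0, 0, 0]
    - [0, 0, 0]
    - [0, 0, 0]
  rot:
    - [0, 0, 0]
    - [0, 0, 0]
    - [0, 0, 0]
    - [0, 0, 0]
    - [0, 0, 0]
    - [0, 0, 0]
    - [0, 0, 0]
    - [0, 0, 0]

```text
clock: 9.85
tcp_pos: [0.5885, 0.1347, 0.0383]
tcp_rot: [-3.142, 0.0, 1.038]
force: [0.4, 0.4, -2.3]
opening: 0.0383
finger_force: 8.5
```

Request:
play_rows:
  jaw: [0.552, 0.552, 0.552, 0.552, 0.552, 0.552, 0.552, 0.552]
  delta_pos:
    - [0, 0, 0]
    - [0, 0, 0]
    - [0, 0, 0]
    - [0, 0, 0]
    - [0, 0, 0]
    - [0, 0, 0]
    - [0, 0, 0]
    - [0, 0, 0]
  rot:
    - [0, 0, 0]
    - [0, 0, 0]
    - [0, 0, 0]
    - [0, 0, 0]
    - [0, 0, 0]
    - [0, 0, 0]
    - [0, 0, 0]
    - [0, 0, 0]

```text
clock: 10.65
tcp_pos: [0.5885, 0.1347, 0.0383]
tcp_rot: [-3.142, 0.0, 1.038]
force: [-0.7, -0.9, -2.6]
opening: 0.0385
finger_force: 8.5
```

Request:
play_rows:
  jaw: [0.552, 0.552, 0.552, 0.552, 0.552, 0.552, 0.552, 0.552]
  delta_pos:
    - [0, 0, 0]
    - [0, 0, 0]
    - [0, 0, 0]
    - [0, 0, 0]
    - [0, 0, 0]
    - [0, 0, 0]
    - [0, 0, 0]
    - [0, 0, 0]
  rot:
    - [0, 0, 0]
    - [0, 0, 0]
    - [0, 0, 0]
    - [0, 0, 0]
    - [0, 0, 0]
    - [0, 0, 0]
    - [0, 0, 0]
    - [0, 0, 0]

```text
clock: 11.45
tcp_pos: [0.5885, 0.1347, 0.0383]
tcp_rot: [3.142, 0.0, 1.038]
force: [-0.0, -0.0, -1.4]
opening: 0.0384
finger_force: 8.5
```

```bash
python3 look.py w10 0.031; python3 edge.py w10
```

```text
[0.5885 0.1347 0.0383] [3.1416 0.     1.0378] [-0.  -0.  -1.4] 0.03838114356565726 8.519424945116043
blue [219.5 271.9] [209, 234, 21, 74] 1327 tool [ 0.0015 -0.0137 -0.0287]
blue [289.4 271.3] [279, 237, 22, 69] 1253 tool [ 0.0018  0.0161 -0.0287]
red [223.8 109. ] [222, 99, 4, 26] 70 tool [ 0.0685 -0.013   0.0013]
yellow [218.5 132.2] [215, 128, 8, 9] 68 tool [ 0.0589 -0.0141 -0.0127]
w10 dot(r,c) [132.7 219. ] rows 100 157 right@dot 226.8 left@dot 224.5 slopes 0.028 0.11
```

Held steady for over 2.4 s, with the pointer on the mark and the gap centred, so I'm handing in.

```bash
python3 -c "
from station import env
print(env.hand_in())"
```

```text
the job is handed in; nothing more can be done
None
```

I handed the job in with the tweezers held level over the tall pinkish disc: the pointer was within about 0.5 mm of the red mark by camera for the last 2.4 s, the tips about 21 mm above its top, and no contact with any disc or the bowl.

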